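Draw the T-handle key from its light leaning stand and hang it on the fork rack

TASK

Draw the T-handled key out of its light leaning stand, straight along the socket so that the stand is not tipped, lifted or dragged along, and hang the key by its cross handle on the two prongs of the fork rack, stem down between the prongs, then let go. Leave the plain punch in the other stand, and that stand, alone.

Things in the scene. Friction and masses are not known exactly. Their poses are not given: they have to be found in the camera images.
- key_grip (a point): Centre of the cross handle of the plain steel T-key (0.15 kg): the place to grasp. Handle: round bar, 14 mm thick, 110 mm long along y. Round stem, 12 mm thick, runs 115 mm along -z to its tip; z points up the stem. At the start the stem leans 0.35 rad (20 deg) from vertical in its stand, handle level, 124 mm above the bench, 50 mm of free stem between handle centre and socket mouth.
- key_tip (a point): Flat lower tip of the T-key's stem, 115 mm from the handle centre along the stem; same axes as key_grip.
- stand: Loose, light (0.11 kg) aluminium stand holding the T-key. Base plate 110 (x) by 90 by 4 mm; origin at centre of its underside, z up. Its square tube, 20 mm outside, 14 mm inside, leans 0.35 rad from vertical towards -x: axis (-0.343, 0, 0.939) in this frame. Socket 65 mm deep, so the key is free once drawn more than 65 mm along that axis; 1 mm play all round.
- stand_mouth (a point): Centre of the open top of that leaning tube, 77 mm above the bench; axes as the stand's (upright).
- rack_saddle (a point): Where the centre of the T-key's cross handle lies when it hangs on the fork rack: midway between the two prongs, 161 mm above the bench. The handle then lies across the prongs, along y. x runs along the prongs from their free tips to the post, z up.
- rack: Fork rack, fixed; origin on the bench below the saddle, same axes. Two steel prongs 8 mm thick, at y = +26 and -26 mm (44 mm clear between), run from a post (front face x = 75 mm, top z = 165 mm) to free tips at x = -38 mm, open to the -x side. Prong tops: z = 154 mm in the saddle (x = -18 to 18 mm), 166 mm at the tips, 162 mm at the post. Base plate 10 mm thick, x = -50 to 100 mm.
- spare_stand: A second, identical light stand that holds a plain punch; not to be disturbed. Origin at the centre of its underside.
- punch_mid (a point): Middle of the plain steel punch in the spare stand: straight round bar 134 mm long, 12 mm thick, 16 mm at its upper end, no cross handle; z along it, upward. Leave it.
Not all that is in view belongs to the job. Leave any red look-alike of the part that bears key_grip alone. Several things have the shape of the rack; the one meant has the colours described above.

How it is judged (in metres and radians):
On the way:
1. the key is drawn clear of its socket, the stand still standing in its place (height (world z) of key_tip above 0.08 m and angle between stand's own z axis and vertical below 0.15 rad and distance of stand from where it was at the start of the episode below 0.015 m), for 0.1 s.
At the end, for the whole second after the job is handed in: Key hangs at rest, released, by its cross handle on both prongs between tips and post: stem within 0.3 rad of vertical, handle within 22 mm of midway and 0.5 rad of square; both stands upright within 15 mm of their places, the punch within 20 mm of its own (x of key_grip in the frame of rack_saddle between -0.03 and 0.045 m and y of key_grip in the frame of rack_saddle between -0.022 and 0.022 m and z of key_grip in the frame of rack_saddle between -0.006 and 0.014 m and angle between key_grip's own z axis and vertical below 0.3 rad and z of key_tip in the frame of rack_saddle below -0.09 m and angle between the y axis of key_grip and the y axis of rack_saddle, either way round below 0.5 rad and linear speed of key below 0.03 m/s and angle between each of stand, spare_stand's own z axis and vertical below 0.05 rad and distance of each of stand, spare_stand from where it was at the start of the episode below 0.015 m and distance of punch_mid from where it was at the start of the episode below 0.02 m); the robot touches nothing.
It fails at once if the key's stand is tipped by more than 0.15 rad (angle between stand's own z axis and vertical above 0.15 rad).
It fails at once if the key's stand is dragged or lifted more than 15 mm (distance of stand from where it was at the start of the episode above 0.015 m).
It fails at once if the other stand or its punch is disturbed by more than 20 mm (distance of any of spare_stand, punch_mid from where it was at the start of the episode above 0.02 m).
It also fails if it takes over 45 s, if anything falls off the work surface, if the arm or the gripper's body presses on something with over 40 N, if the wrist force passes 120 N, or if a joint passes its speed limit or range.

ROBOT

A 6-joint arm with a two-finger parallel gripper is mounted at the origin on the work surface. World frame = base frame: x ahead of the robot, y to its left, z up, the work surface at z = 0. Lengths are in m, angles in degrees, forces in N, time in s.
With the tool pointing down it reaches from about 0.35 to 0.775 m from the base axis. Payload 5.5 kg.
Tool frame: the origin (TCP) lies midway between the tips of the shut fingers; the grasp point (between the pads) lies 19 mm behind it (bot.pinch_z is the distance from the TCP to the grasp point, in m); z points along the fingers, y is the direction in which the jaws open and shut (so a half turn about z gives the same grasp; the last joint's range is limited). The gripper opens to 85 mm and grips with 20 to 120 N. Pads are 22 mm wide; open, the fingers measure 114 mm over their backs; the gripper's body (76 mm by 85 mm) begins 54 mm behind the grasp point. The pads swing forward as they close: fully open they stand 13 mm farther back than shut.
Start: joints at [-80.42, 17.945, 2.641, 74.691, 0, 82.002], TCP at [0.174, -0.548, 0.231] pointing down, gripper open.
Joint ranges: [-158.12, 158.12], [-49.38, 96.58], [-58.88, 72.47], [-126.05, 133.96], [-84.25, 85.87], [-180, 180]. Speed limits (degrees/s): [147.25, 147.25, 180, 180, 180, 180].

INTERFACE

Orientations are given as a 3x3 rotation matrix whose columns are the frame's x, y, z axes.
In Python, from rig import readout, imaging, ticket, bot gives the robot as it stands.
- The arm moves only by the tool step_arm, never from a script. Its argument "commands" is one flat list of numbers, 4 for each row, row after row: the shift along the tool's x, y, z in m, then the turn about the tool's z in rad. A call has 1 to 20 rows; each row shifts and turns the commanded pose from where the row before left it, along the tool's axes as they then stand; what a row does not reach is not made up. A row lasts 1/12 s, in which the tool goes at most 41.7 mm and 7.16 degrees, less where a joint would pass 70% of its speed; a pose out of reach is approached as far as the arm can. A call with a gripper value outside its range is refused whole. "hand" is the finger opening in m, from 0 to 0.0854, set as the call begins (left out, the last holds). The fingers move at their own pace and stop on an object; "force" is the grip in N (left out, the last holds). Time passes only in rows, so rows that do not move let the fingers close. It gives the time, the measured TCP pose, the force and the opening at its end, in the units of the state.
- readout.state(): the state, without advancing time (a new reading comes with each control period).
- imaging.get_image(name): name is "scene" or "side" or "wrist"; returns (picture, depth): 384x512x3 uint8, red, green, blue; 384x512 float32, m along the optical axis (not along the pixel's ray), 0 where there is no reading.
- imaging.camera_params(name): a dict with "camera_matrix" (3x3 intrinsics, pixels), "view" (4x4, takes a point from world to camera coordinates); the wrist camera has in their place "tool_from_camera" (4x4, takes a point from camera to tool coordinates, whose origin is the TCP and whose axes are the flange's). Camera axes: x right, y up, looking along -z (the intrinsics and any distortion apply to the point x, -y, -z); pixel columns grow to the right and rows downward; lengths in m; the calibration is good to about 2 mm. A picture is of the moment at which its call begins: read the wrist's pose just before it. camera_params takes no time and is no camera call.
- ticket.hand_in(): hands the job in, once; it reports no verdict.
The state is a dict: "time_s": time; "qpos": joint angles; "joint_velocities": joint speeds; "joint_torque": joint torques, N m; "tool_pos": TCP position; "orientation": TCP orientation; "force": force on the tool from outside, world axes, zero at the start; "wrist_torque": the same for the moment, N m; "opening": finger opening in m.
Only numpy, scipy, OpenCV 4.12 (cv2) and the standard library are available. Lean on these libraries where they do the work, as an engineer would, in place of code of your own. Each camera call takes 0.05 s, during which the arm holds its last target.

## Working session

There is one attempt and no reset: what is moved stays moved. The work goes in short steps, Python scripts to look and compute and a tool call to move; the robot and the scene stay as the last step left them, time stands still between calls to the robot, and variables do not carry over. Pictures are saved under pics/ and viewed, and the job is handed in when it is done.

Besides the shell and the picture viewer there is one more tool, called as name(argument=value, ...) on one line, values as JSON. step_arm: Moves the arm, as the interface text tells. Its arguments: {"type":"object","properties":{"commands":{"type":"array","items":{"type":"number"}},"hand":{"type":"number"},"force":{"type":"number"}},"required":["commands"]}

```bash
mkdir -p pics; ls
python3 - <<'E'
from rig import readout, imaging, ticket, bot
import cv2, numpy as np
print(readout.state()); print([a for a in dir(bot) if a[0]!='_'])
for n in ["scene","side","wrist"]:
    im,d=imaging.get_image(n); cv2.imwrite(f"pics/{n}0.png",im[:,:,::-1]); np.savez(f"{n}0.npz",im=im,d=d)
    print(n,imaging.camera_params(n), (d>0).mean())
E
```

```text
pics
{'time_s': 0.0, 'qpos': array([-8.04186777e+01,  1.79885341e+01,  2.57537923e+00,  7.46895521e+01,
        1.37684643e-03,  8.20024459e+01]), 'joint_velocities': array([-0.02095008,  0.00573835, -0.0303466 , -0.03864627,  0.06681055,
       -0.02438705]), 'joint_torque': array([ 8.76946251e-04, -4.80621529e+01,  2.98534280e+01,  1.92608644e-02,
       -1.33758463e-04, -4.67464019e-06]), 'tool_pos': array([ 0.17358071, -0.54763339,  0.23042001]), 'orientation': array([[ 9.53302124e-01,  3.02018187e-01, -2.74673754e-04],
       [ 3.02018188e-01, -9.53300517e-01,  1.77156750e-03],
       [ 2.73198974e-04, -1.77179553e-03, -9.99998393e-01]]), 'force': array([ 0.05192687,  0.03598474, -0.08650254]), 'wrist_torque': array([ 0.04555094,  0.0058514 , -0.04016354]), 'opening': 0.08553005805382047}
['MotionError', 'pinch_z']
scene {'camera_matrix': array([[495.24391059,   0.        , 257.18506662],
       [  0.        , 495.24391059, 190.08892633],
       [  0.        ,   0.        ,   1.        ]]), 'view': array([[ 0.3475485 ,  0.93753603,  0.01536949, -0.15022145],
       [-0.77295415,
[... 494 characters left out ...]
     [-0.30451682,  0.76820574,  0.56314248, -1.03129161],
       [ 0.        ,  0.        ,  0.        ,  1.        ]])} 0.9958699544270834
wrist {'camera_matrix': array([[342.34868396,   0.        , 253.0384414 ],
       [  0.        , 342.34868396, 193.25718528],
       [  0.        ,   0.        ,   1.        ]]), 'tool_from_camera': array([[-2.13815665e-04,  9.59298000e-01,  2.82395647e-01,
         7.15266657e-02],
       [ 9.99999964e-01,  1.60154575e-04,  2.13104185e-04,
        -4.34111031e-05],
       [ 1.59203464e-04,  2.82395683e-01, -9.59298000e-01,
        -1.42151868e-01],
       [ 0.00000000e+00,  0.00000000e+00,  0.00000000e+00,
         1.00000000e+00]])} 0.9962056477864584
```

View pics/scene0.png

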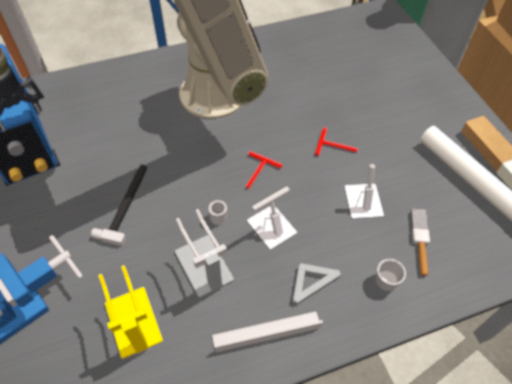

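View pics/side0.png

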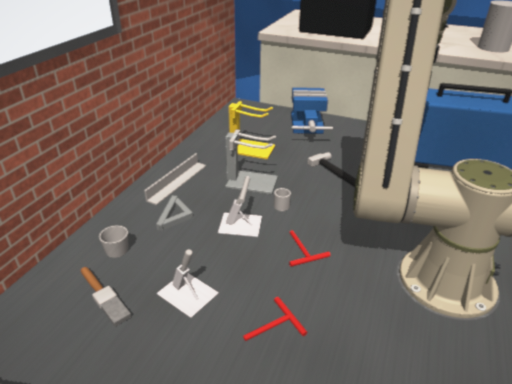

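View pics/wrist0.png

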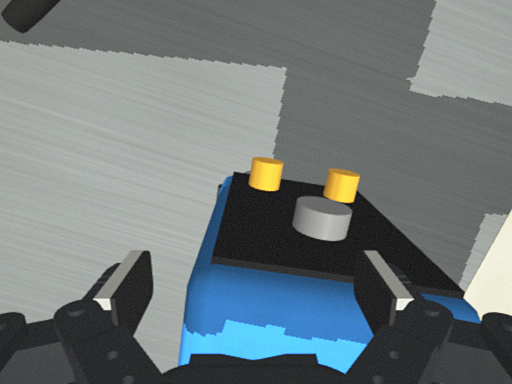

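The scene camera shows the key in its stand at about (272,215), the grey rack at (205,260), the yellow decoy rack at (130,315), and the spare stand with punch at (366,195). Next I'll build a point cloud.

```bash
cat > h.py <<'E'
import numpy as np, cv2
from rig import readout, imaging, ticket, bot
def backproj(d,K,T_wc):
    v,u=np.mgrid[0:d.shape[0],0:d.shape[1]]
    x=(u-K[0,2])/K[0,0]*d; y=-(v-K[1,2])/K[1,1]*d
    P=np.stack([x,y,-d,np.ones_like(d)],-1)
    return (P@T_wc.T)[...,:3]
def cam(n):
    p=imaging.camera_params(n); K=p["camera_matrix"]
    if n=="wrist":
        s=readout.state(); T=np.eye(4);T[:3,:3]=s["orientation"];T[:3,3]=s["tool_pos"]
        return K,T@p["tool_from_camera"]
    return K,np.linalg.inv(p["view"])
def proj(P,K,T):
    P=np.atleast_2d(P);C=(P-T[:3,3])@T[:3,:3]
    return np.stack([K[0,2]+K[0,0]*C[:,0]/-C[:,2],K[1,2]-K[1,1]*C[:,1]/-C[:,2]],1)
E
python3 - <<'E'
from h import *
for n,boxes in [("scene",{"key":(240,180,300,250),"rack":(170,205,240,300)}),("side",{"key":(215,170,268,240),"rack":(220,125,280,195)})]:
    z=np.load(n+"0.npz");K,T=cam(n);X=backproj(z["d"],K,T);np.save(n+"X.npy",X)
    g=X[150:380:1,:,2]
    print(n,"table z med",np.median(X[X[...,2]<0.03][:,2]))
    for k,(a,b,c,d) in boxes.items():
        im=z["im"][b:d,a:c]
        cv2.imwrite(f"pics/{n}_{k}.png",cv2.resize(im[:,:,::-1],None,fx=7,fy=7,interpolation=cv2.INTER_NEAREST)[:600])
        P=X[b:d,a:c].reshape(-1,3)
        for lo,hi in [(0.015,.05),(.05,.08),(.085,.11),(.112,.14),(.14,.155),(.155,.2)]:
            m=(P[:,2]>lo)&(P[:,2]<hi)&(np.hypot(P[:,0],P[:,1])>.3)
            if m.sum()>3: print(n,k,lo,m.sum(),P[m].mean(0).round(3),P[m].min(0).round(3),P[m].max(0).round(3))
E
```

```text
scene table z med -0.0011793190457854985
scene key 0.015 112 [0.576 0.002 0.032] [ 0.404 -0.018  0.015] [0.594 0.017 0.049]
scene key 0.05 110 [ 0.567 -0.     0.067] [ 0.549 -0.011  0.05 ] [0.582 0.014 0.079]
scene key 0.085 36 [ 0.553 -0.003  0.098] [ 0.545 -0.009  0.085] [0.561 0.003 0.108]
scene key 0.112 231 [ 0.543 -0.006  0.127] [ 0.52  -0.059  0.114] [0.561 0.051 0.134]
scene rack 0.015 304 [ 0.541 -0.156  0.032] [ 0.452 -0.262  0.015] [ 0.686 -0.107  0.05 ]
scene rack 0.05 98 [ 0.641 -0.191  0.063] [ 0.459 -0.219  0.05 ] [ 0.685 -0.11   0.08 ]
scene rack 0.085 71 [ 0.679 -0.204  0.097] [ 0.657 -0.219  0.085] [ 0.685 -0.185  0.109]
scene rack 0.112 109 [ 0.677 -0.204  0.128] [ 0.657 -0.243  0.112] [ 0.686 -0.164  0.14 ]
scene rack 0.14 226 [ 0.624 -0.211  0.151] [ 0.545 -0.249  0.14 ] [ 0.685 -0.164  0.155]
scene rack 0.155 480 [ 0.643 -0.207  0.162] [ 0.536 -0.251  0.155] [ 0.685 -0.164  0.17 ]
side table z med -6.694620382463601e-05
side key 0.015 208 [ 0.608 -0.085  0.032] [ 0.526 -0.231  0.015] [0.677 0.019 0.05 ]
side key 0.05 82 [0.558 0.006 0.066] [ 0.544 -0.184  0.05 ] [0.653 0.018 0.08 ]
side key 0.085 8 [0.55  0.002 0.097] [ 0.547 -0.001  0.087] [0.553 0.004 0.109]
side key 0.112 144 [0.533 0.004 0.128] [ 0.515 -0.059  0.116] [0.555 0.05  0.133]
side rack 0.015 129 [ 0.63  -0.185  0.033] [ 0.483 -0.423  0.015] [ 0.738 -0.116  0.05 ]
side rack 0.05 120 [ 0.671 -0.233  0.066] [ 0.486 -0.428  0.05 ] [ 0.763 -0.121  0.079]
side rack 0.085 105 [ 0.68  -0.243  0.096] [ 0.547 -0.421  0.085] [0.763 0.    0.11 ]
side rack 0.112 178 [ 0.591 -0.091  0.127] [ 0.522 -0.237  0.112] [0.678 0.031 0.14 ]
side rack 0.14 159 [ 0.609 -0.204  0.15 ] [ 0.545 -0.247  0.14 ] [ 0.677 -0.162  0.155]
side rack 0.155 210 [ 0.629 -0.203  0.161] [ 0.531 -0.249  0.155] [ 0.678 -0.162  0.168]
```

Run:
```python
from h import *
from scipy.optimize import least_squares
S=np.load("sceneX.npy")[180:250,240:300].reshape(-1,3); D=np.load("sideX.npy")[170:240,215:268].reshape(-1,3)
def keyfit(sets):
    def f(p):
        c=p[:3];yaw=p[3];u=np.array([-np.sin(yaw),np.cos(yaw),p[4]]);u/=np.linalg.norm(u)
        return np.concatenate([np.linalg.norm(np.cross(P-c,u),axis=1)-.007 for P in sets])
    r=least_squares(f,[.54,-.003,.124,-.2,0],loss="soft_l1",f_scale=.002);return r.x,np.abs(r.fun).mean()
H=[P[(P[:,2]>.113)&(P[:,2]<.136)&(P[:,0]>.5)&(P[:,0]<.57)&(abs(P[:,1])<.065)] for P in (S,D)]
for nm,s in (("scene",H[:1]),("side",H[1:]),("both",H)):
    p,e=keyfit(s);u=np.array([-np.sin(p[3]),np.cos(p[3]),p[4]]);u/=np.linalg.norm(u)
    t=np.concatenate([(P-p[:3])@u for P in s]); 
    print(nm,p.round(4),e.round(4),"len",np.ptp(t).round(3),"centre",(p[:3]+u*(t.min()+t.max())/2).round(4),len(t))
# stand base plate and tube
for nm,P in(("scene",S),("side",D)):
    m=(P[:,2]>.002)&(P[:,2]<.010);q=P[m];print(nm,"plate",q.mean(0),cv2.minAreaRect((q[:,:2]*1000).astype(np.float32)))
# rack
S=np.load("sceneX.npy")[195:300,170:245].reshape(-1,3); D=np.load("sideX.npy")[125:195,220:280].reshape(-1,3)
for nm,P in(("scene",S),("side",D)):
    m=(P[:,2]>.145)&(P[:,2]<.172)&(P[:,0]<.64)&(P[:,0]>.5)&(P[:,1]<-.14)&(P[:,1]>-.28);q=P[m]
    km=cv2.kmeans
    for sgn in(1,-1):
        # split by line y
        yaw=0
        a=q[(q[:,1]+.206)*sgn>0]
        vx,vy,x0,y0=cv2.fitLine(a[:,:2].astype(np.float32),cv2.DIST_HUBER,0,1e-4,1e-4).ravel()
        print(nm,"prong",sgn,np.degrees(np.arctan2(vy,vx)),x0,y0,"y@.55,.62",y0+(np.array([.55,.62])-x0)*vy/vx,len(a),a[:,0].min(),a[:,0].max())
        for xx in np.arange(.53,.64,.01):
            b=a[abs(a[:,0]-xx)<.005]
            if len(b): print("   %.2f"%xx,b[:,1].mean().round(4),b[:,2].max().round(4),end="")
        print()
    m=(P[:,2]>.155)&(P[:,0]>.64)&(P[:,2]<.18);q=P[m];print("posttop",q.mean(0),q.min(0),q.max(0),cv2.minAreaRect((q[:,:2]*1000).astype(np.float32)))
```

```text
scene [ 6.532e-01 -4.562e-01  1.228e-01  2.459e-01  1.000e-04] 0.0015 len 0.111 centre [ 0.5398 -0.0043  0.1229] 231
side [ 0.6063 -0.2707  0.1218  0.2577  0.0061] 0.0009 len 0.111 centre [ 0.5361 -0.0042  0.1235] 144
both [ 0.6156 -0.2958  0.121   0.259   0.0079] 0.0016 len 0.113 centre [ 0.5383 -0.0042  0.1234] 375
scene plate [ 0.5348598  -0.00291148  0.00413683] ((510.13995361328125, 8.904243469238281), (170.3146209716797, 230.01480102539062), 70.040771484375)
side plate [ 0.56618008 -0.06664767  0.00505692] ((591.01318359375, -104.69235229492188), (175.49917602539062, 355.1163330078125), 23.595808029174805)
scene prong 1 8.59538 0.58604455 -0.18943027 y@.55,.62 [-0.19487852 -0.18429779] 133 0.5362261673249459 0.638648577619147
   0.54 -0.197 0.1666   0.55 -0.195 0.1632   0.56 -0.1933 0.1583   0.57 -0.1917 0.1559   0.58 -0.1904 0.1586   0.59 -0.1889 0.1551   0.60 -0.1868 0.1569   0.61 -0.1857 0.1573   0.62 -0.1837 0.1585   0.63 -0.1823 0.1602
scene prong -1 9.072618 0.58050555 -0.24307047 y@.55,.62 [-0.24794171 -0.23676384] 127 0.5435393104012951 0.6391505403330896
   0.54 -0.246
[... 652 characters left out ...]
558   0.58 -0.1871 0.1551   0.59 -0.1852 0.1559   0.60 -0.1841 0.1557   0.61 -0.1821 0.1574   0.62 -0.1809 0.1596   0.63 -0.1803 0.16
side prong -1 7.9997125 0.58513874 -0.23926863 y@.55,.62 [-0.24420688 -0.23436938] 89 0.539151350159129 0.6392451566577272
   0.54 -0.2447 0.1656   0.55 -0.2439 0.1643   0.56 -0.2436 0.1584   0.57 -0.2421 0.1551   0.58 -0.2399 0.1543   0.59 -0.2379 0.1564   0.60 -0.238 0.1529   0.61 -0.2361 0.1555   0.62 -0.2341 0.1567   0.63 -0.2318 0.1593
posttop [ 0.65701025 -0.19874609  0.16290323] [ 0.64023433 -0.24082193  0.15536404] [ 0.67758472 -0.16249893  0.16777468] ((659.5123901367188, -201.97386169433594), (77.60846710205078, 36.42814254760742), 87.61847686767578)
```

View pics/scene_rack.png

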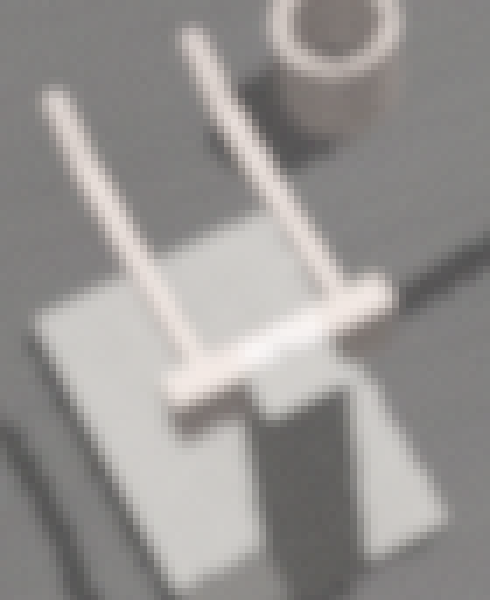

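View pics/scene_key.png

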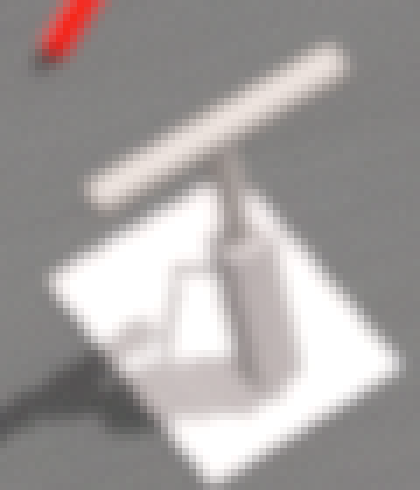

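View pics/side_key.png

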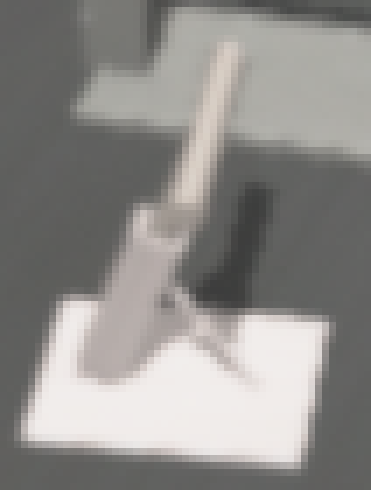

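Two-camera estimates: handle centre ≈ (0.538, -0.004, 0.123), yaw ≈ 14.4°, and length 111 mm against 110 mm given. The prongs run at ≈ 8.8° yaw, their tops at 155 mm in the saddle (given 154).

Plan: grip about 40 mm off-centre on the handle, outboard of the prongs and clear of the leaning stem. First I'll move above it for a wrist view.

step_arm(commands=[0.0285,-0.0249,-0.002,0,0.0285,-0.0249,-0.002,0,0.0285,-0.0249,-0.002,0,0.0285,-0.0249,-0.002,0,0.0285,-0.0249,-0.002,0,0.0285,-0.0249,-0.002,0,0.0285,-0.0249,-0.002,0,0.0285,-0.0249,-0.002,0,0.0285,-0.0249,-0.002,0,0.0285,-0.0249,-0.002,0,0.0285,-0.0249,-0.002,0,0.0285,-0.0249,-0.002,0,0.0285,-0.0249,-0.002,0,0.0285,-0.0249,-0.002,0,0.0285,-0.0249,-0.002,0,0.0285,-0.0249,-0.002,0,0.0285,-0.0249,-0.002,0,0.0285,-0.0249,-0.002,0])

```text
time_s: 1.65
tool_pos: [0.5278, 0.036, 0.2672]
orientation: [[0.953, 0.302, -0.0], [0.302, -0.953, -0.0], [-0.0, 0.0, -1.0]]
force: [0.5, -1.4, 0.1]
opening: 0.0856
```

step_arm(commands=[0,0,0,-0.1165,0,0,0,-0.1165,0,0,0,-0.1165,0,0,0,-0.1165,0,0,0,-0.1165,0,0,0,-0.1165,0,0,0,-0.1165,0,0,0,-0.1165,0,0,0,-0.1165,0,0,0,-0.1165,0,0,0,-0.1165,0,0,0,-0.1165,0,0,0,-0.1165,0,0,0,0,0,0,0,0])

```text
time_s: 2.9
tool_pos: [0.5272, 0.034, 0.267]
orientation: [[-0.245, 0.97, -0.001], [0.97, 0.245, -0.0], [0.0, -0.001, -1.0]]
force: [0.1, 0.4, -0.3]
opening: 0.0855
```

Run:
```python
from h import *
s=readout.state();print({k:np.round(s[k],4) for k in("time_s","qpos","tool_pos","orientation","force")})
K,T=cam("wrist");im,d=imaging.get_image("wrist");np.savez("w1.npz",im=im,d=d,K=K,T=T);cv2.imwrite("pics/w1.png",im[:,:,::-1])
```

```text
{'time_s': np.float64(2.9), 'qpos': array([-5.01430e+00,  1.22957e+01,  1.09000e-01,  7.78462e+01,
       -5.10000e-03,  7.08174e+01]), 'tool_pos': array([0.5272, 0.034 , 0.267 ]), 'orientation': array([[-2.448e-01,  9.696e-01, -6.000e-04],
       [ 9.696e-01,  2.448e-01, -0.000e+00],
       [ 1.000e-04, -6.000e-04, -1.000e+00]]), 'force': array([ 0.0615,  0.423 , -0.3052])}
```

View pics/w1.png

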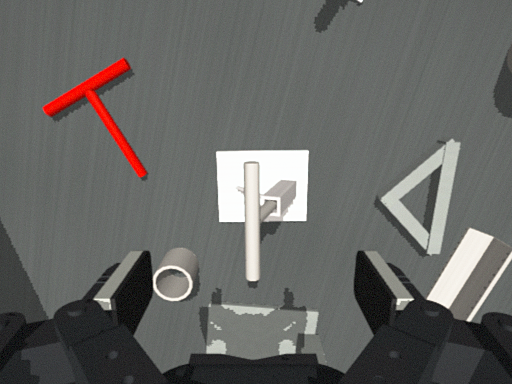

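The wrist view shows the handle from (252,162) to (253,282), the stand plate at (218–308, 150–221) square with it, and the stem running to the right into the tube. I'll refine the fit from this view.

Run:
```python
from h import *
from scipy.optimize import least_squares
z=np.load("w1.npz");K,T=z["K"],z["T"];X=backproj(z["d"],K,T);im=z["im"]
P=X[150:295,225:285].reshape(-1,3);P=P[(P[:,2]>.112)&(P[:,2]<.14)]
def f(p):
    c=np.array([p[0],-.0,p[1]]);u=np.array([-np.sin(p[2]),np.cos(p[2]),p[3]]);u/=np.linalg.norm(u)
    return np.linalg.norm(np.cross(P-c,u),axis=1)-.007
r=least_squares(f,[.54,.124,.25,0],loss="soft_l1",f_scale=.001);p=r.x
u=np.array([-np.sin(p[2]),np.cos(p[2]),p[3]]);u/=np.linalg.norm(u);c=np.array([p[0],0,p[1]]);t=(P-c)@u
print(p.round(4),abs(r.fun).mean(),"len",np.ptp(t),"C",(c+u*(t.min()+t.max())/2).round(4))
# plate yaw
q=X[140:230,205:320].reshape(-1,3);q=q[(q[:,2]>.002)&(q[:,2]<.0075)]
W=(im.min(2)>235).astype(np.uint8);W[:140]=0;W[235:]=0;W[:,:200]=0;W[:,330:]=0
pts=np.argwhere(W);q=X[pts[:,0],pts[:,1]];q=q[q[:,2]<.02]
print("plate",cv2.minAreaRect((q[:,:2]*1000).astype(np.float32)),q[:,2].mean())
# side refs: rack in wrist, bench
b=X[60:130,200:300,2];print("bench",np.median(b))
```

```text
[5.346e-01 1.227e-01 2.593e-01 2.000e-04] 0.0005056437251606579 len 0.11044681712439222 C [ 0.5359 -0.0047  0.1227]
plate ((547.00146484375, -1.5101242065429688), (110.50196075439453, 89.44816589355469), 14.655526161193848) 0.003594029923513772
bench -0.0003795616032658822
```

step_arm(commands=[0.0004,-0.0014,0,-0.011,0,0,0.03,0,0,0,0.03,0,0,0,0.03,0,0,0,0.03,0,0,0,0.02,0,0,0,0.012,0,0,0,0.01,0,0,0,0,0,0,0,0,0], hand=0.04, force=60)

```text
time_s: 3.78
tool_pos: [0.5258, 0.0341, 0.1053]
orientation: [[-0.258, 0.966, -0.0], [0.966, 0.258, -0.0], [0.0, -0.0, -1.0]]
force: [0.2, 0.5, 0.8]
opening: 0.04
```

Run:
```python
from h import *
s=readout.state();print({k:np.round(s[k],4) for k in("time_s","qpos","tool_pos","orientation","force","opening")})
K,T=cam("wrist");im,d=imaging.get_image("wrist");np.savez("w2.npz",im=im,d=d,K=K,T=T);cv2.imwrite("pics/w2.png",im[:,:,::-1])
C=np.array([.5359,-.0047,.124]);u=np.array([-.2554,.9668,0]);print(proj([C-.055*u,C,C+.055*u,C+.04*u],K,T))
```

```text
{'time_s': np.float64(3.7833), 'qpos': array([-5.02510e+00,  1.68877e+01, -1.71786e+01,  5.59576e+01,
       -4.30000e-03,  7.00192e+01]), 'tool_pos': array([0.5258, 0.0341, 0.1053]), 'orientation': array([[-2.581e-01,  9.661e-01, -4.000e-04],
       [ 9.661e-01,  2.581e-01, -0.000e+00],
       [ 1.000e-04, -4.000e-04, -1.000e+00]]), 'force': array([0.176 , 0.4523, 0.799 ]), 'opening': np.float64(0.04)}
[[252.77231783 452.27806018]
 [253.06392213 358.63207872]
 [253.42278901 243.38535619]
 [253.31695722 277.3722404 ]]
```

View pics/w2.png

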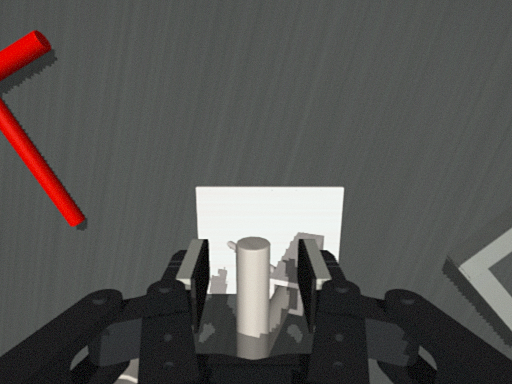

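The bar (column 253) sits centred between the pads (columns ~207 and ~298), so I'm closing.

step_arm(commands=[0,0,0,0,0,0,0,0,0,0,0,0,0,0,0,0,0,0,0,0,0,0,0,0], hand=0.0, force=60)

```text
time_s: 4.33
tool_pos: [0.526, 0.0342, 0.1061]
orientation: [[-0.259, 0.966, 0.001], [0.966, 0.259, 0.0], [-0.0, 0.001, -1.0]]
force: [-2.7, 0.5, 6.8]
opening: 0.0115
```

Run:
```python
from h import *
s=readout.state();print({k:np.round(s[k],4) for k in("time_s","tool_pos","orientation","force","wrist_torque","opening")})
for n in("wrist","side"):
    im,d=imaging.get_image(n);cv2.imwrite(f"pics/{n}3.png",im[:,:,::-1])
```

```text
{'time_s': np.float64(4.3333), 'tool_pos': array([0.526 , 0.0342, 0.1061]), 'orientation': array([[-2.586e-01,  9.660e-01,  9.000e-04],
       [ 9.660e-01,  2.586e-01,  1.000e-04],
       [-2.000e-04,  9.000e-04, -1.000e+00]]), 'force': array([-2.6776,  0.5042,  6.7926]), 'wrist_torque': array([ 0.1648,  0.3954, -0.0929]), 'opening': np.float64(0.0115)}
```

View pics/side3.png

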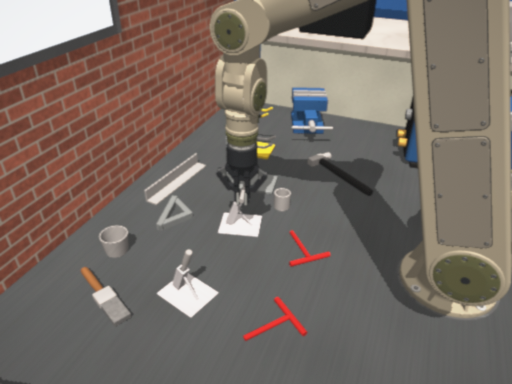

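Opening is 11.5 mm, so it is holding the bar. Now I'll draw slowly along the socket axis, which in tool axes is (0, -0.343, -0.939).

step_arm(commands=[0,-0.0009,-0.0023,0,0,-0.0017,-0.0047,0,0,-0.0017,-0.0047,0,0,-0.0017,-0.0047,0,0,-0.0017,-0.0047,0,0,0,0,0])

```text
time_s: 4.93
tool_pos: [0.5186, 0.0319, 0.1275]
orientation: [[-0.258, 0.966, 0.001], [0.966, 0.258, -0.0], [-0.001, 0.001, -1.0]]
force: [-0.5, 0.2, -2.2]
opening: 0.0123
```

Run:
```python
from h import *
s=readout.state();print({k:np.round(s[k],4) for k in("time_s","tool_pos","force","wrist_torque","opening")})
z=[]
for n in("wrist","side"):
    im,d=imaging.get_image(n);z.append(im[:,:,::-1]); 
cv2.imwrite("pics/c4.png",np.hstack([cv2.resize(z[0],(400,300)),cv2.resize(z[1][130:250,190:300],(370,300))[:, :370]]))
```

```text
{'time_s': np.float64(4.9333), 'tool_pos': array([0.5186, 0.0319, 0.1275]), 'force': array([-0.5237,  0.1919, -2.2176]), 'wrist_torque': array([ 0.0466, -0.0401, -0.0503]), 'opening': np.float64(0.0123)}
```

View pics/c4.png

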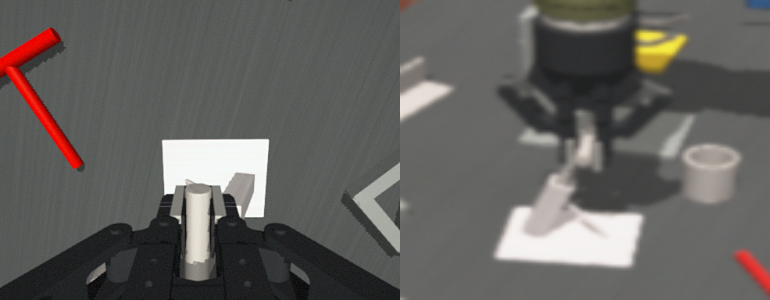

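```bash
cat > plate.py <<'E'
from h import *
s=readout.state();print(np.round(s["tool_pos"],4),s["force"].round(2))
K,T=cam("wrist");im,d=imaging.get_image("wrist");X=backproj(d,K,T)
W=(im.min(2)>235)&(X[...,2]<.03)&(X[...,2]>-.02)&(abs(X[...,0]-.547)<.09)&(abs(X[...,1])<.09)
n,l,st,_=cv2.connectedComponentsWithStats(W.astype(np.uint8));k=1+st[1:,4].argmax();q=X[l==k]
print("plate",cv2.minAreaRect((q[:,:2]*1000).astype(np.float32)),"z",q[:,2].mean().round(4),"+y corners",q[q[:,1].argmax()].round(4),q[q[:,0].argmax()].round(4))
A=np.c_[q[:,:2],np.ones(len(q))];print("slope",np.linalg.lstsq(A,q[:,2],rcond=None)[0].round(3))
E
python3 plate.py
python3 - <<'E'
from h import *
z=np.load("w1.npz");X=backproj(z["d"],z["K"],z["T"]);W=(z["im"].min(2)>235)&(X[...,2]<.03)&(X[...,2]>-.02)&(abs(X[...,0]-.547)<.09)&(abs(X[...,1])<.09)
q=X[W];print("start",q[q[:,1].argmax()].round(4),q[q[:,0].argmax()].round(4))
E
```

```text
[0.5185 0.032  0.1267] [-0.45 -0.18 -1.48]
plate ((545.93798828125, -1.2285041809082031), (108.65005493164062, 89.91737365722656), 14.983829498291016) z 0.0036 +y corners [0.5865 0.0557 0.0027] [ 0.6097 -0.0299  0.0033]
slope [-0.    -0.     0.004]
start [0.5891 0.0547 0.0028] [ 0.6105 -0.0301  0.0038]
```

The stand is still in place and level, and the wrist carries only the key's weight (1.48 N). I'll continue drawing.

step_arm(commands=[0,-0.0017,-0.0047,0,0,-0.0017,-0.0047,0,0,-0.0017,-0.0047,0,0,-0.0017,-0.0047,0,0,-0.0017,-0.0047,0,0,-0.0017,-0.0047,0,0,-0.0017,-0.0047,0,0,-0.0017,-0.0047,0,0,-0.0017,-0.0047,0,0,-0.0017,-0.0047,0,0,-0.0017,-0.0047,0,0,-0.0017,-0.0047,0,0,-0.0017,-0.0047,0,0,-0.0017,-0.0047,0,0,-0.0017,-0.0047,0,0,-0.0017,-0.0047,0])

```text
time_s: 6.42
tool_pos: [0.492, 0.025, 0.2021]
orientation: [[-0.259, 0.966, 0.0], [0.966, 0.259, -0.0], [-0.0, -0.0, -1.0]]
force: [0.5, -1.2, -1.3]
opening: 0.0117
```

```bash
python3 plate.py
python3 - <<'E'
from h import *
z=[]
for n in("wrist","side"):
    im,d=imaging.get_image(n);z.append(im[:,:,::-1]); 
cv2.imwrite("pics/c5.png",np.hstack([cv2.resize(z[0],(400,300)),cv2.resize(z[1][130:250,190:300],(370,300))[:, :370]]))
E
```

```text
[0.492  0.025  0.2021] [ 0.55 -1.23 -1.25]
plate ((545.764892578125, -1.5606422424316406), (109.7143325805664, 89.93718719482422), 15.518829345703125) z 0.0036 +y corners [0.5861 0.0557 0.0024] [ 0.6094 -0.0272  0.0043]
slope [ 0.002 -0.001  0.003]
```

View pics/c5.png

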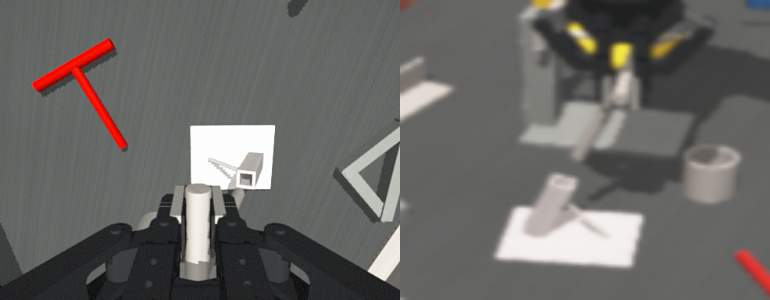

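The key is out and the stand is level and in place. Now I'll lift and go to a viewpoint over the rack, turning to the rack's yaw.

step_arm(commands=[0,0,-0.016,0,0,0,-0.026,0,0,0,-0.026,0,0,0,-0.025,0,-0.0236,0.0013,0,0,-0.0236,0.0013,0,0,-0.0236,0.0013,0,0,-0.0236,0.0013,0,0,-0.0236,0.0013,0,0,-0.0236,0.0013,0,0,-0.0236,0.0013,0,0,-0.0236,0.0013,0,0,-0.0236,0.0013,0,0,-0.0236,0.0013,0,0,-0.0236,0.0013,0,0,-0.0236,0.0013,0,0,0,0,0,0.054,0,0,0,0.054,0,0,0,0,0,0,0,0])

```text
time_s: 8.23
tool_pos: [0.5804, -0.2445, 0.2939]
orientation: [[-0.154, 0.988, -0.001], [0.988, 0.154, 0.0], [0.001, -0.001, -1.0]]
force: [0.1, -0.1, -0.8]
opening: 0.0118
```

Run:
```python
from h import *
s=readout.state();print({k:np.round(s[k],4) for k in("time_s","qpos","tool_pos","orientation","force","opening")})
K,T=cam("wrist");im,d=imaging.get_image("wrist");np.savez("w6.npz",im=im,d=d,K=K,T=T);cv2.imwrite("pics/w6.png",im[:,:,::-1])
```

```text
{'time_s': np.float64(8.2333), 'qpos': array([-3.01450e+01,  2.42391e+01,  2.04838e+01,  8.63016e+01,
       -2.80000e-03,  5.09845e+01]), 'tool_pos': array([ 0.5804, -0.2445,  0.2939]), 'orientation': array([[-1.542e-01,  9.880e-01, -9.000e-04],
       [ 9.880e-01,  1.542e-01,  5.000e-04],
       [ 6.000e-04, -8.000e-04, -1.000e+00]]), 'force': array([ 0.0727, -0.1199, -0.8396]), 'opening': np.float64(0.0118)}
```

View pics/w6.png

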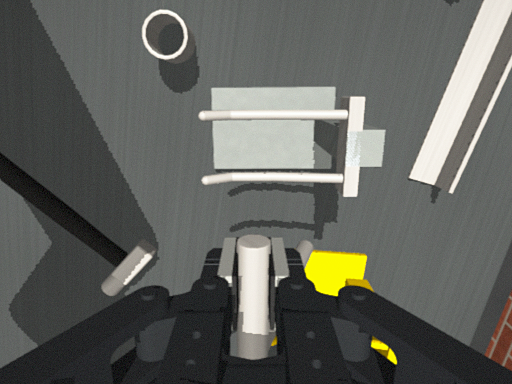

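The rack is in full view: prongs along rows 115 and 178, tips at column ~203, and the crossbar at columns 344–365. The key's handle is at column 253. Now I'll measure the rack and the key in hand.

Run:
```python
from h import *
from scipy.optimize import least_squares
z=np.load("w6.npz");K,T=z["K"],z["T"];X=backproj(z["d"],K,T)
lines=[]
for r0,r1 in((98,132),(165,192)):
    P=X[r0:r1,195:344].reshape(-1,3);P=P[(P[:,2]>.14)&(P[:,2]<.175)]
    vx,vy,x0,y0=cv2.fitLine(P[:,:2].astype(np.float32),cv2.DIST_HUBER,0,1e-5,1e-5).ravel()
    a=np.degrees(np.arctan(vy/vx));lines.append((x0,y0,a));print("prong",x0,y0,a,len(P))
    e=np.array([np.cos(np.radians(a)),np.sin(np.radians(a))]);t=P[:,:2]@e
    print(" t range",t.min(),t.max())
    for k in np.arange(t.min(),t.max(),.008):
        m=(t>=k)&(t<k+.008);print("  %.3f:%.4f"%(k-t.min(),np.percentile(P[m,2],90)),end="")
    print()
yaw=np.radians(np.mean([l[2] for l in lines]));e=np.array([np.cos(yaw),np.sin(yaw)]);n=np.array([-e[1],e[0]])
ny=[np.array(l[:2])@n for l in lines];print("yaw",np.degrees(yaw),"sep",ny[0]-ny[1],"mid n",np.mean(ny))
P=X[90:200,340:370].reshape(-1,3);P=P[(P[:,2]>.15)&(P[:,2]<.175)];t=P[:,:2]@e
print("crossbar t",np.percentile(t,[1,50,99]),"z",np.percentile(P[:,2],[5,50,95]),"n",np.percentile(P[:,:2]@n,[1,99]))
# post
P=X[125:170,340:390].reshape(-1,3);P=P[(P[:,2]>.14)&(P[:,2]<.175)];t=P[:,:2]@e;print("post",np.percentile(t,[1,99]))
# base plate
P=X[85:170,205:345].reshape(-1,3);P=P[(P[:,2]>.006)&(P[:,2]<.014)];t=P[:,:2]@e;print("base t",np.percentile(t,[.5,99.5]),P[:,2].mean())
# key handle
R=T[:3,:3]
s=readout.state();Rt=s["orientation"];p=s["tool_pos"]
Q=(X.reshape(-1,3)-p)@Rt;Q=Q.reshape(X.shape)[232:335,235:275].reshape(-1,3)
Q=Q[(Q[:,2]<0)&(Q[:,2]>-.035)&(abs(Q[:,1])<.0072)]
print("key in tool: x max",np.percentile(Q[:,0],99.5),"y",np.percentile(Q[:,1],[1,50,99]),"top z",np.percentile(Q[:,2],[2,50]))
for x0 in(-.02,-.01,0,.01):
    m=abs(Q[:,0]-x0)<.004
    if m.sum():print(x0,np.percentile(Q[m,2],5),np.median(Q[m,1]))
```

```text
prong 0.58831227 -0.18788448 8.737191 1501
 t range 0.49368522739243126 0.6105254752513025
  0.000:0.1656  0.008:0.1627  0.016:0.1580  0.024:0.1540  0.032:0.1543  0.040:0.1539  0.048:0.1540  0.056:0.1543  0.064:0.1552  0.072:0.1561  0.080:0.1573  0.088:0.1583  0.096:0.1594  0.104:0.1607  0.112:0.1595
prong 0.5985681 -0.2380042 9.112284 1456
 t range 0.4918602951609056 0.6088300804724018
  0.000:0.1656  0.008:0.1629  0.016:0.1579  0.024:0.1541  0.032:0.1539  0.040:0.1539  0.048:0.1542  0.056:0.1546  0.064:0.1551  0.072:0.1561  0.080:0.1575  0.088:0.1583  0.096:0.1595  0.104:0.1603  0.112:0.1612
yaw 8.924737 sep 0.05110395 mid n -0.3024307
crossbar t [0.60507579 0.61451132 0.62750285] z [0.15462494 0.16429641 0.16556791] n [-0.34124808 -0.26383653]
post [0.60909545 0.63860186]
base t [0.48551321 0.63267528] 0.00958303258312489
key in tool: x max 0.015533274545744916 y [-6.72376945e-03  6.93872969e-05  6.89152661e-03] top z [-0.03254951 -0.02216798]
-0.02 -0.023366226576250287 -0.00032984957956745366
-0.01 -0.02723772179085663 7.370249613955195e-05
0 -0.03265636507823595 7.172017124780042e-05
0.01 -0.0313469201522228 6.999577718476573e-05
```

Run:
```python
from h import *
z=np.load("w6.npz");K,T=z["K"],z["T"];X=backproj(z["d"],K,T)
s=readout.state();Rt=s["orientation"];p=s["tool_pos"]
Q=((X.reshape(-1,3)-p)@Rt).reshape(X.shape)
for r in range(236,345,6): print(r,Q[r,253].round(4),end=" ; ")
print()
for r in range(238,300,3):
    q=Q[r,295:330];m=(q[:,2]>-.02)&(q[:,2]<.1)
    if m.sum(): print(r,np.where(m)[0].min()+295,np.where(m)[0].max()+295,q[m].mean(0).round(4))
im=z["im"][225:350,190:330];cv2.imwrite("pics/w6z.png",cv2.resize(im[:,:,::-1],None,fx=4.5,fy=4.5))
```

```text
236 [ 0.0154 -0.0003 -0.0129] ; 242 [ 0.0153 -0.0003 -0.0184] ; 248 [ 0.0149 -0.0003 -0.0229] ; 254 [ 0.0125 -0.0003 -0.0231] ; 260 [ 0.0096 -0.0003 -0.0224] ; 266 [ 0.0072 -0.0003 -0.0228] ; 272 [ 0.0053 -0.0003 -0.024 ] ; 278 [ 0.0023 -0.0003 -0.0234] ; 284 [-0.0007 -0.0003 -0.0228] ; 290 [-0.0032 -0.0003 -0.023 ] ; 296 [-0.006  -0.0003 -0.0229] ; 302 [-0.0086 -0.0003 -0.0232] ; 308 [-0.0115 -0.0003 -0.0229] ; 314 [-0.0153 -0.0003 -0.0216] ; 320 [-0.0172 -0.0003 -0.0228] ; 326 [-0.0205 -0.0003 -0.0222] ; 332 [-0.0234 -0.0003 -0.0223] ; 338 [-0.027  -0.0003 -0.0216] ; 344 [-0.0292 -0.0003 -0.0224] ; 
241 301 308 [-0.0335  0.0376  0.0905]
244 298 312 [-0.0338  0.0373  0.0859]
247 297 313 [-0.0342  0.0368  0.0819]
250 295 312 [-0.0298  0.0338  0.0679]
253 295 311 [-0.0227  0.0307  0.0489]
256 295 310 [-0.0196  0.0289  0.0388]
259 295 309 [-0.0163  0.0271  0.0287]
262 295 307 [-0.01    0.0242  0.0133]
265 304 306 [-0.0377  0.034   0.0617]
268 305 305 [-0.0402  0.0341  0.0623]
```

View pics/w6z.png

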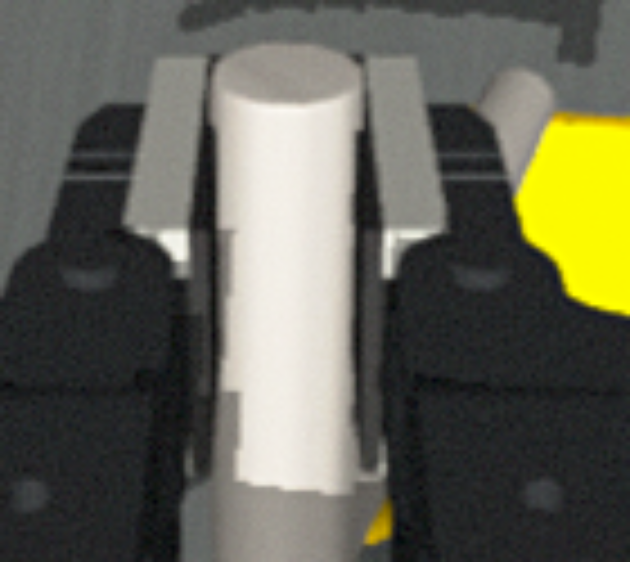

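Measured rack: saddle at t=0.531, n=-0.3024 along/across the prongs, yaw 8.9°, prong separation 51 mm (52 given). The saddle tops read 0.154 m, as given. The handle centre is at tool (-0.0395, 0, -0.015) with the stem tip where expected. I'll shift over with a +9 mm lateral bias so the pads stay outboard of the prong, then descend part way.

step_arm(commands=[0.013,-0.0045,0,0,0.0217,0,0,0,0.022,0,0,0,0.021,0,0,0,0,0,0,0,0,0,0.015,0,0,0,0.02,0,0,0,0.02,0,0,0,0.02,0,0,0,0.02,0,0,0,0.015,0,0,0,0.01,0,0,0,0.005,0,0,0,0,0])

```text
time_s: 9.45
tool_pos: [0.5637, -0.1682, 0.1687]
orientation: [[-0.153, 0.988, -0.001], [0.988, 0.153, 0.0], [0.001, -0.001, -1.0]]
force: [0.7, 0.3, -1.3]
opening: 0.0118
```

Run:
```python
from h import *
s=readout.state();print({k:np.round(s[k],4) for k in("time_s","tool_pos","orientation","force","opening")})
p=s["tool_pos"];a=np.radians(8.925);e=np.array([np.cos(a),np.sin(a)]);n=np.array([-e[1],e[0]])
c=p+s["orientation"]@np.array([-.0395,0,-.015]);print("key centre in saddle",c[:2]@e-.531,c[:2]@n+.3024,c[2]-.161)
z=[]
for m in("wrist","scene"):
    im,d=imaging.get_image(m);z.append(im[:,:,::-1])
cv2.imwrite("pics/c7.png",np.hstack([cv2.resize(z[0],(400,300)),cv2.resize(z[1][180:300,160:290],(390,300))]))
```

```text
{'time_s': np.float64(9.45), 'tool_pos': array([ 0.5637, -0.1682,  0.1687]), 'orientation': array([[-1.534e-01,  9.882e-01, -1.500e-03],
       [ 9.882e-01,  1.534e-01,  5.000e-04],
       [ 7.000e-04, -1.400e-03, -1.000e+00]]), 'force': array([ 0.6945,  0.2863, -1.2782]), 'opening': np.float64(0.0118)}
key centre in saddle -0.00029041852530076184 0.00924333646096992 0.02264846147235433
```

View pics/c7.png

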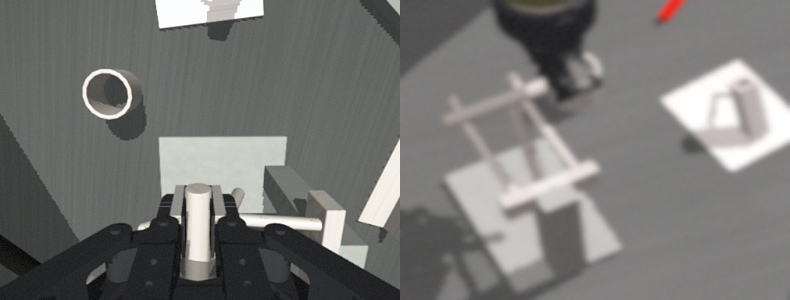

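The handle spans both prongs, the stem hangs between them and the pads are outboard of the +y prong. I'll descend to light contact.

step_arm(commands=[0,0,0.007,0,0,0,0.006,0,0,0,0.004,0,0,0,0.002,0,0,0,0.001,0,0,0,0,0])

```text
time_s: 10.05
tool_pos: [0.564, -0.1683, 0.1493]
orientation: [[-0.153, 0.988, -0.001], [0.988, 0.153, 0.0], [0.0, -0.0, -1.0]]
force: [-1.0, -0.4, -1.4]
opening: 0.0117
```

step_arm(commands=[0,0,0.001,0,0,0,0.001,0,0,0,0,0])

```text
time_s: 10.3
tool_pos: [0.5641, -0.1685, 0.1475]
orientation: [[-0.153, 0.988, 0.0], [0.988, 0.153, -0.0], [-0.0, -0.0, -1.0]]
force: [0.4, -0.1, -1.5]
opening: 0.0122
```

step_arm(commands=[0,0,0.001,0,0,0,0,0])

```text
time_s: 10.47
tool_pos: [0.5641, -0.1684, 0.1465]
orientation: [[-0.153, 0.988, 0.0], [0.988, 0.153, -0.0], [-0.0, -0.0, -1.0]]
force: [-0.7, 0.3, -1.5]
opening: 0.0124
```

step_arm(commands=[0,0,0.001,0,0,0,0,0])

```text
time_s: 10.63
tool_pos: [0.5641, -0.1684, 0.1454]
orientation: [[-0.153, 0.988, -0.0], [0.988, 0.153, -0.0], [0.0, -0.0, -1.0]]
force: [0.8, -0.8, -1.6]
opening: 0.0119
```

step_arm(commands=[0,0,0.001,0,0,0,0,0])

```text
time_s: 10.8
tool_pos: [0.5642, -0.1684, 0.1445]
orientation: [[-0.153, 0.988, 0.0], [0.988, 0.153, -0.0], [-0.0, 0.0, -1.0]]
force: [0.3, 0.1, -0.5]
opening: 0.0119
```

step_arm(commands=[0,0,0.001,0,0,0,0,0])

```text
time_s: 10.97
tool_pos: [0.5643, -0.1684, 0.1438]
orientation: [[-0.153, 0.988, 0.0], [0.988, 0.153, -0.0], [-0.0, 0.0, -1.0]]
force: [-0.4, 1.1, 1.6]
opening: 0.012
```

Run:
```python
from h import *
s=readout.state();p=s["tool_pos"];print(p,s["force"])
K,T=cam("wrist");im,d=imaging.get_image("wrist");X=backproj(d,K,T)
a=np.radians(8.925);e=np.array([np.cos(a),np.sin(a)]);n=np.array([-e[1],e[0]])
for r in range(246,345,8): 
    q=X[r,253];print(r,(q[:2]@e-.531).round(4),(q[:2]@n+.3024).round(4),q[2].round(4))
cv2.imwrite("pics/w8.png",im[:,:,::-1])
```

```text
[ 0.56425963 -0.16842998  0.14380558] [-0.40968501  1.07574059  1.63271598]
246 0.0 0.0638 0.1657
254 0.0 0.061 0.1669
262 0.0 0.0576 0.1668
270 0.0 0.0546 0.1676
278 0.0 0.0509 0.1673
286 0.0 0.0472 0.1669
294 -0.0 0.0444 0.1682
302 -0.0 0.0401 0.1672
310 -0.0 0.0362 0.1669
318 -0.0 0.0329 0.1675
326 -0.0 0.0288 0.1671
334 -0.0001 0.0246 0.1668
342 -0.0001 0.0217 0.1679
```

View pics/w8.png

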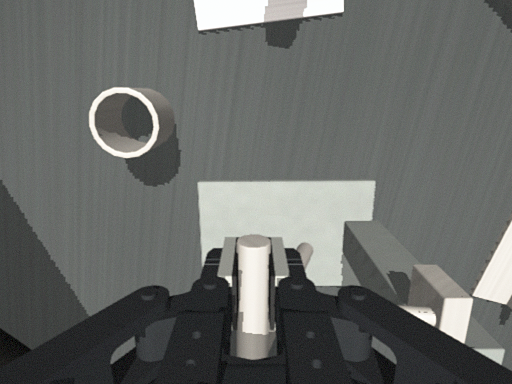

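The force has swung from -1.5 to +1.6 N and the bar is level with its top at 0.167 m, so it's seated. I'll open in small steps so the pads restrain the swing.

step_arm(commands=[0,0,0,0,0,0,0,0], hand=0.0135, force=20)

```text
time_s: 11.18
tool_pos: [0.5643, -0.1684, 0.1437]
orientation: [[-0.153, 0.988, 0.0], [0.988, 0.153, -0.0], [-0.0, 0.0, -1.0]]
force: [-0.3, 0.1, -0.2]
opening: 0.0133
```

step_arm(commands=[0,0,0,0,0,0,0,0,0,0,0,0,0,0,0,0,0,0,0,0,0,0,0,0], hand=0.016)

```text
time_s: 11.68
tool_pos: [0.5641, -0.1685, 0.1436]
orientation: [[-0.153, 0.988, -0.0], [0.988, 0.153, -0.0], [-0.0, -0.0, -1.0]]
force: [0.7, 0.0, -0.6]
opening: 0.0161
```

```bash
cat > look.py <<'E'
from h import *
import sys
s=readout.state();p=s["tool_pos"];print(s["time_s"],p.round(4),s["force"].round(2),s["opening"])
z=[]
for m in("wrist","side"):
    im,d=imaging.get_image(m);z.append(im[:,:,::-1])
cv2.imwrite(sys.argv[1],np.hstack([cv2.resize(z[0],(400,300)),cv2.resize(z[1][110:230,180:310],(390,300))]))
E
python3 look.py pics/c9.png
```

```text
11.6833 [ 0.5641 -0.1685  0.1436] [ 0.69  0.03 -0.59] 0.016054725948588304
```

View pics/c9.png

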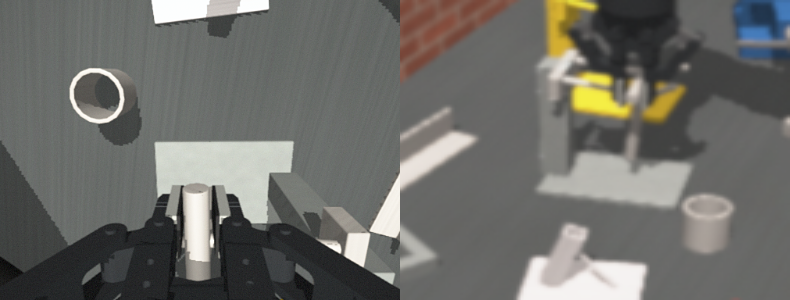

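The side view shows the stem hanging vertical between the prongs. I'll open a little more, wait, and withdraw straight up.

step_arm(commands=[0,0,0,0,0,0,0,0,0,0,0,0,0,0,0,0,0,0,0,0,0,0,0,0], hand=0.036)

```text
time_s: 12.28
tool_pos: [0.5642, -0.1684, 0.1436]
orientation: [[-0.153, 0.988, 0.0], [0.988, 0.153, -0.0], [-0.0, 0.0, -1.0]]
force: [0.2, 0.2, 0.1]
opening: 0.036
```

```bash
python3 look.py pics/c10.png
```

```text
12.2833 [ 0.5642 -0.1684  0.1436] [0.19 0.16 0.11] 0.03597032472977927
```

View pics/c10.png

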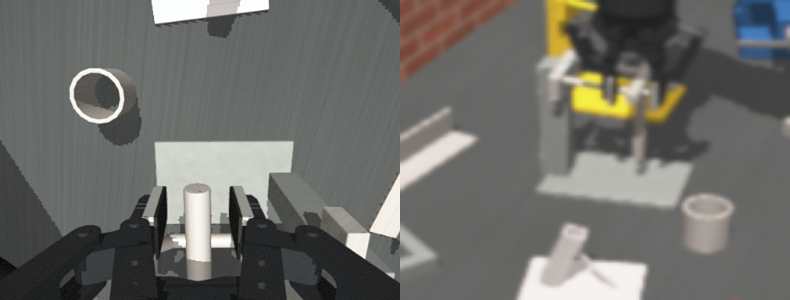

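step_arm(commands=[0,0,-0.008,0,0,0,-0.015,0,0,0,-0.025,0,0,0,-0.03,0,0,0,-0.03,0,0,0,-0.025,0,0,0,-0.015,0,-0.015,0,0,0,-0.025,0,0,0,-0.025,0,0,0,-0.025,0,0,0,-0.02,0,0,0,0,0,0,0,0,0,0,0,0,0,0,0])

```text
time_s: 13.63
tool_pos: [0.5806, -0.2772, 0.2909]
orientation: [[-0.152, 0.988, -0.001], [0.988, 0.152, 0.001], [0.001, -0.001, -1.0]]
force: [0.5, 0.9, 0.6]
opening: 0.036
```

```bash
cat > chk.py <<'E'
from h import *
import sys
from scipy.optimize import least_squares
s=readout.state();print(s["time_s"],s["tool_pos"].round(4),s["force"].round(2))
K,T=cam("wrist");im,d=imaging.get_image("wrist");X=backproj(d,K,T)
cv2.imwrite(sys.argv[1],im[:,:,::-1])
a=np.radians(8.925);e=np.array([np.cos(a),np.sin(a)]);n=np.array([-e[1],e[0]])
x=X[...,:2]@e-.531;y=X[...,:2]@n+.3024;z=X[...,2]
R=np.stack([x,y,z-.161],-1)[:250].reshape(-1,3)
m=(R[:,2]>.0025)&(R[:,2]<.02)&(abs(R[:,1])<.075)&(abs(R[:,0])<.028);P=R[m]
f=lambda p:np.linalg.norm(np.cross(P-[p[0],0,p[1]],np.array([p[2],1,p[3]])/np.linalg.norm([p[2],1,p[3]])),axis=1)-.007
r=least_squares(f,[0,0,0,0],loss="soft_l1",f_scale=.001);print("handle x,z,yaw,roll",r.x.round(4),"y ends",np.percentile(P[:,1],[.5,99.5]).round(4),len(P),abs(r.fun).mean())
m=(R[:,2]<-.02)&(R[:,2]>-.14)&(abs(R[:,1])<.03)&(abs(R[:,0])<.07);P=R[m];print("stem",len(P),P[P[:,2]<-.08].mean(0) if len(P) else 0)
v,d2=imaging.get_image("side");K,T=cam("side");Xs=backproj(d2,K,T)
x=Xs[...,:2]@e-.531;y=Xs[...,:2]@n+.3024;z=Xs[...,2]-.161
for h in np.arange(-.12,-.01,.015):
    m=(abs(z-h)<.0075)&(abs(x)<.055)&(abs(y)<.03);print("side stem z%.3f"%h,m.sum(),x[m].mean().round(4) if m.any() else "",y[m].mean().round(4) if m.any() else "")
cv2.imwrite(sys.argv[1][:-4]+"s.png",cv2.resize(v[110:320,140:310,::-1],None,fx=2.8,fy=2.8))
E
python3 chk.py pics/w11.png
```

```text
13.6333 [ 0.5806 -0.2772  0.2909] [0.49 0.9  0.6 ]
handle x,z,yaw,roll [ 0.0013 -0.0007 -0.0218 -0.0007] y ends [-0.0452  0.0631] 2469 0.00048702846692286867
stem 0 0
side stem z-0.120 2 0.0016 0.0103
side stem z-0.105 15 0.0017 0.0119
side stem z-0.090 12 -0.0004 0.0139
side stem z-0.075 13 0.0004 0.0129
side stem z-0.060 16 -0.0005 0.0112
side stem z-0.045 17 -0.0006 0.0123
side stem z-0.030 15 -0.0004 0.0131
side stem z-0.015 58 0.0113 -0.0001
```

View pics/w11.png

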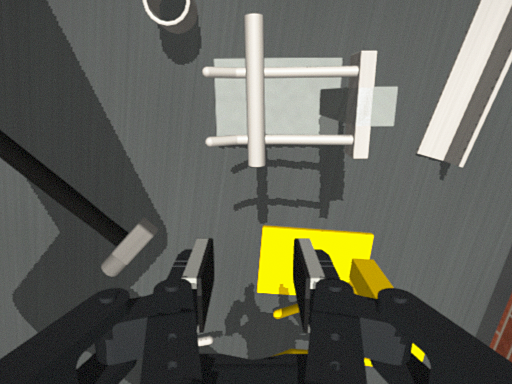

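View pics/w11s.png

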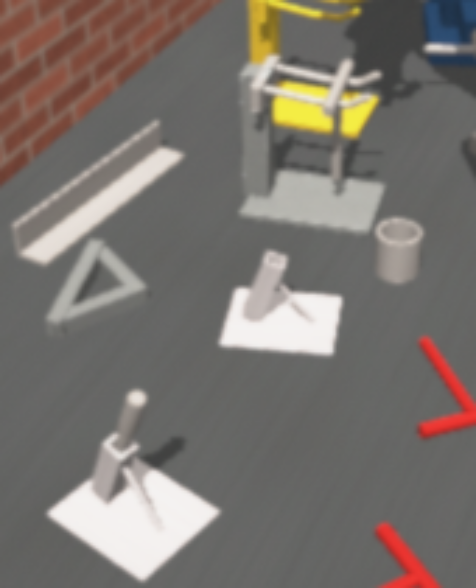

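The key hangs across both prongs with its stem vertical (handle at x 1 mm, y 9 mm, z -1 mm from the saddle). I'll wait a bit to confirm it's at rest.

step_arm(commands=[0,0,0,0,0,0,0,0,0,0,0,0,0,0,0,0,0,0,0,0,0,0,0,0,0,0,0,0,0,0,0,0,0,0,0,0,0,0,0,0,0,0,0,0,0,0,0,0,0,0,0,0,0,0,0,0,0,0,0,0,0,0,0,0,0,0,0,0,0,0,0,0,0,0,0,0,0,0,0,0])

```text
time_s: 15.4
tool_pos: [0.5809, -0.2771, 0.2916]
orientation: [[-0.153, 0.988, 0.0], [0.988, 0.153, -0.0], [-0.0, 0.0, -1.0]]
force: [0.4, 0.4, -0.2]
opening: 0.0362
```

```bash
python3 chk.py pics/w12.png
python3 - <<'E'
from h import *
ims=[imaging.get_image("side")[0].astype(int) for _ in range(6)]
print([np.abs(i-ims[0])[120:200,235:285].max() for i in ims])
i0=np.load("side0.npz")["im"].astype(int)
for nm,(a,b,c,d) in {"spare":(240,330,150,225)}.items(): print(nm,np.abs(ims[-1]-i0)[a:b,c:d].mean(),np.abs(ims[-1]-i0)[a:b,c:d].max())
K,T=cam("side");
for nm,(im,dd) in {"t0":(i0,np.load("side0.npz")["d"]),"now":imaging.get_image("side")}.items():
    X=backproj(dd,K,T);W=np.zeros(im.shape[:2],bool);W[205:245,210:270]=True;W&=(np.asarray(im).min(2)>225)&(X[...,2]<.015)
    print(nm,"stand plate centroid px",np.argwhere(W).mean(0),W.sum())
E
```

```text
15.4 [ 0.5809 -0.2771  0.2916] [ 0.37  0.36 -0.24]
handle x,z,yaw,roll [ 0.0012 -0.0007 -0.021  -0.0003] y ends [-0.0452  0.0631] 2446 0.0004810621674668619
stem 0 0
side stem z-0.120 1 0.0061 0.0118
side stem z-0.105 16 0.0014 0.012
side stem z-0.090 13 -0.0001 0.0127
side stem z-0.075 12 0.0005 0.0124
side stem z-0.060 15 -0.0008 0.0111
side stem z-0.045 18 0.0001 0.0125
side stem z-0.030 15 -0.0009 0.0125
side stem z-0.015 58 0.0113 -0.0032
[np.int64(0), np.int64(3), np.int64(2), np.int64(3), np.int64(3), np.int64(3)]
spare 5.8104197530864194 13
t0 stand plate centroid px [226.24539877 241.41308793] 489
now stand plate centroid px [225.88969259 241.70162749] 553
```

The key is at rest and both stands are in place, so I'm handing in.

```bash
python3 -c "
from rig import ticket
print(ticket.hand_in())"
```

```text
the job is handed in; nothing more can be done
None
```

The T-key is hanging by its cross handle on both prongs of the grey rack, stem down between them. The robot has let go and is well clear. I handed the job in at about 16 s; it gave no verdict.

I gripped the handle about 40 mm off-centre, so the fingers stayed clear of the leaning stem and outside the prongs. I drew the key about 100 mm straight along the socket, then lowered it into the saddle. Opening the fingers in small steps let the stem swing to vertical.

What the last checks showed:
- **Key position:** the handle centre is about +1 mm in x, +9 mm in y (deliberate, to keep the fingers clear of the prong) and -1 mm in z from the saddle. The handle is about 0.02 rad off square.
- **Key stem:** it is vertical to within the measurement, with no motion across six successive frames.
- **Key's stand:** while the key was being drawn it stayed level, with its centre within about 1.5 mm of the start. At the end its plate appeared within half a pixel of its starting place.
- **Spare stand and punch:** I compared pictures only and measured no pose. They differ from the start by a small brightness change but show no shift.

The checks disagreed slightly in two places. The cameras differed by up to 4 mm on positions; I used the wrist camera's values, which matched the given sizes to about 1 mm. The side camera also put the stem about 3 mm further over in y than the wrist camera put the handle, still within tolerance.

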